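# Knock a cast medallion out of its mould

### The arm

A 7-joint arm with a two-finger parallel gripper is mounted at the origin on the work surface. World frame = base frame: x ahead of the robot, y to its left, z up, the work surface at z = 0. Lengths are in m, angles in rad, forces in N, time in s.
With the tool pointing down it reaches from about 0.4 to 0.85 m from the base axis. Payload 10.4 kg.
Tool frame: the origin (TCP) lies at the very end of the fingers, on their centre line; the grasp point (between the pads) lies 19 mm behind it; z points along the fingers, y is the line along which they close (so a half turn about z gives the same grasp; the last joint's range is limited). The gripper opens to 87 mm and grips with 3 to 60 N. Pads are 19 mm wide; open, the fingers measure 117 mm over their backs; the gripper's body (75 mm by 190 mm) begins 51 mm behind the grasp point.
Start: joints at [-1.353, 0.332, -0.065, 1.46, 0.022, 1.35, -0.088], TCP at [0.149, 0.607, 0.223] pointing down, gripper open.
Joint ranges: [-2.6, 2.6], [-0.5, 2.12], [-1.47, 1.34], [0.16, 2.42], [-1.27, 4.41], [0.06, 2.06], [-2.6, 2.6]. Speed limits (rad/s): [2.22, 2.22, 2.79, 2.79, 3.14, 3.14, 3.14].

### API

Orientations are given as a unit quaternion [x, y, z, w].
In Python, from bench import * gives the robot as it stands.
- The arm moves only by the tool step_arm, never from a script. Its arguments are lists of equal length, an entry for each row: "delta_pos": the shift along the world's x, y, z in units of 25 mm (1.0 is 25 mm), a list of three; "turn": the turn about the world's z in units of 0.12 rad (1.0 is 0.12 rad). In form: {"delta_pos": [[tx, ty, tz], ...], "turn": [turn, ...]}. A call has 1 to 12 rows; each row shifts and turns the commanded pose from where the row before left it; what a row does not reach is not made up. A row lasts 1/10 s, in which the tool goes at most 50 mm and 8.59 degrees, less where a joint would pass 70% of its speed; a pose out of reach is approached as far as the arm can. A call with a number of a shift or a turn outside -1 to 1 is refused whole. A call with a gripper value outside its range is refused whole. "grip" is the closure, from 0 (fully open) to 1 (shut), set as the call begins (left out, the last holds). The fingers move at their own pace and stop on an object; "newtons" is the grip in N (left out, the last holds). Time passes only in rows, so rows that do not move let the fingers close. It gives the time, the measured TCP pose, the force, the opening and the grip force at its end, in the units of the state.
- read_state(): the state, without advancing time (a new reading comes with each control period).
- camera(name): name is "scene" or "top" or "wrist"; returns a dict with "image" (400x640x3 uint8, red, green, blue), "z_map" (400x640 float32, m along the optical axis (not along the pixel's ray), 0 where there is no reading), "mtx" (3x3 intrinsics, pixels), "dist" ([k1, k2, p1, p2, k3] as OpenCV has them; the pictures are not rectified), "view" (4x4, takes a point from world to camera coordinates). Camera axes: x right, y up, looking along -z (the intrinsics and any distortion apply to the point x, -y, -z); pixel columns grow to the right and rows downward; lengths in m; the calibration is good to about 2 mm. A picture is of the moment at which its call begins.
- close_job(): hands the job in; it is judged then, once.
The state is a dict: "time": time; "joint_positions": joint angles; "joint_vel": joint speeds; "joint_torque": joint torques, N m; "ee_pos": TCP position; "eef_rot": TCP orientation; "ft_force": force on the tool from outside, world axes, zero at the start; "torque": the same for the moment, N m; "width": finger opening in m; "grip_force": force on a finger pad.
Only numpy, scipy, OpenCV 4.12 (cv2) and the standard library are available. Lean on these libraries where they do the work, as an engineer would, in place of code of your own. Each camera call takes 0.05 s, during which the arm holds its last target. There are 200 camera calls.

### The job

The flower medallion is stuck in its mould pocket: press the knockout lever all the way down so that the rod pushes the medallion up clear of the plate, then slide it across onto the cork tray so that it lies flat in it, flower side up. Finish by lifting the lever fully back up so the mould is ready for the next casting, and leave the bottles and the jar where they stand.

Things in the scene. Friction and masses are not known exactly. Their poses are not given: they have to be found in the camera images.
- stand: Demoulding stand bolted to the table: a blue-green foot (130 x 200 mm) with two cheeks that carry a level aluminium mould plate (100 mm along x, 92 mm along y, its upper face 115 mm above the table). Origin on the table straight below the middle of the round pocket. Its own y axis points from the pocket towards the cork tray; the lever sticks out on the -y side.
- pocket (a point): Middle of the mouth of the round pocket, on the plate's upper face. The pocket is 51.5 mm in diameter and 13 mm deep, with a hole in its floor through which the brass knockout rod comes up. The rod is 18 mm in diameter with a flat head: 1 mm below the pocket floor at rest, 2 mm above the plate's face when the lever is fully down.
- tray (a point): Middle of the cork floor of the take-off tray, fixed to the plate's edge 91 mm from the pocket along the stand's +y axis; axes as the stand's. The cork, 82 mm (x) by 90 mm (y), is 2 mm lower than the plate's face. The side towards the pocket is open (2 mm step down from the plate); the other three have steel rims 4 mm thick, 12 mm above the cork.
- medallion_center (a point): Centre (half-way up) of the loose resin medallion, a disc 50 mm in diameter, 12 mm thick, about 30 g, red with a pale flower face on top; its z axis points out of the flower face. At the start it sits in the pocket with its face 1 mm below the plate, so there is nothing to grip.
- lever_grip (a point): Centre of the black grip at the free end of the lever: 22 mm wide (along the stand's x), 64 mm long, 18 mm tall. Up, it is 168 mm from the pocket along the stand's -y axis and 90 mm above the table, sloping up outwards by 0.18 rad; fully down it is 46 mm above the table, sloping down by 0.18 rad. Free space on both sides and below.
- pivot (a point): Pivot of the lever, a level pin along the stand's x axis, 45 mm from the pocket axis on the stand's -y side and 68 mm above the table. The grip's centre swings about it on an arc of 125 mm radius.
- lever (a joint): Angle of the knockout lever: 0 = grip fully up against its stop (rod down, mould ready), 0.36 rad = grip fully down against its stop (rod fully up). The rod rises 45 mm per rad. The pivot is stiff: moving the grip takes about 5 to 9 N, and the lever stays wherever it is left.
- glue: White glue bottle with a red cap, 38 mm in diameter, 105 mm tall, upright; origin at the centre of its underside. Bystander.
- petals: Amber jar of petals with an orange lid, 68 mm in diameter, 65 mm tall; origin at the centre of its underside. Bystander.
- water: Pale water bottle with a blue cap, 64 mm in diameter, 200 mm tall, upright; origin at the centre of its underside. Bystander.
There are look-alikes about, which are no part of the job. There is more than one size of the part that bears medallion_center; the job needs the middle-sized.

How it is judged:
By the outcome, as a careful person would: the job done as asked, in the order asked, and still so for the second after the job is handed in, with the robot touching nothing.
It also fails if it takes over 54 s, if anything falls off the work surface, if the arm or the gripper's body presses on something with over 40 N, if the wrist force passes 120 N, or if a joint passes its speed limit or range.

## Working session

There is one attempt and no reset: what is moved stays moved. The work goes in short steps, Python scripts to look and compute and a tool call to move; the robot and the scene stay as the last step left them, time stands still between calls to the robot, and variables do not carry over. Pictures are saved under pics/ and viewed, at most 10 in all, crops included, and the job is handed in when it is done.

Besides the shell and the picture viewer there is one more tool, called after "Emit:" as name(argument=value, ...) on one line, values as JSON. step_arm: Moves the arm, as the interface text tells. Shifts and turns lie within -1 to 1; 1 stands for 25 mm of shift or 0.12 rad of turn. Its arguments: {"type":"object","properties":{"delta_pos":{"type":"array"},"turn":{"type":"array"},"grip":{"type":"number"},"newtons":{"type":"number"}},"required":["delta_pos","turn"]}

```bash
mkdir -p pics; cat > h.py <<'E'
from bench import *
import numpy as np, cv2
def snap(n,f=None):
    c=camera(n)
    if f: cv2.imwrite('pics/'+f,c['image'][:,:,::-1])
    return c
def pts(c):
    h,w=c['z_map'].shape
    u,v=np.meshgrid(np.arange(w),np.arange(h))
    uv=np.stack([u,v],-1).reshape(-1,1,2).astype(np.float64)
    n=cv2.undistortPoints(uv,np.array(c['mtx']),np.array(c['dist'])).reshape(h,w,2)
    z=c['z_map']
    P=np.stack([n[...,0]*z,-n[...,1]*z,-z,np.ones_like(z)],-1)
    W=P@np.linalg.inv(c['view']).T
    W=W[...,:3]; W[z==0]=np.nan
    return W
def proj(c,p):
    q=c['view']@np.append(p,1); q=np.array([q[0],-q[1],-q[2]])
    return cv2.projectPoints(q.reshape(1,3),np.zeros(3),np.zeros(3),np.array(c['mtx']),np.array(c['dist']))[0].ravel()
E
python3 - <<'E'
from h import *
s=read_state(); print(s)
a=snap('scene','s0.png');b=snap('top','t0.png')
np.savez('c0.npz',s=pts(a),t=pts(b))
E
```

```text
{'time': 0.0, 'joint_positions': array([-1.35260244,  0.33290333, -0.06473697,  1.46096274,  0.02159743,
        1.34990546, -0.08847505]), 'joint_vel': array([-0.00043234,  0.00189195, -0.00066785, -0.00018118,  0.00076058,
       -0.00055115,  0.001649  ]), 'joint_torque': array([ 7.30803677e-04, -6.23251033e+01,  2.47673539e-02, -3.89901531e+01,
       -6.14797790e-02,  3.99879366e-02,  1.92003822e-04]), 'ee_pos': array([0.14893436, 0.60658138, 0.22172417]), 'eef_rot': array([ 1.20066157e-01,  9.92765616e-01, -7.39022224e-04, -6.18557088e-05]), 'ft_force': array([ 0.2023708 , -0.1733184 , -0.04366857]), 'torque': array([ 0.03817387, -0.03524432,  0.01436406]), 'grip_force': 0.0, 'width': 0.08708827435808703}
```

View pics/s0.png

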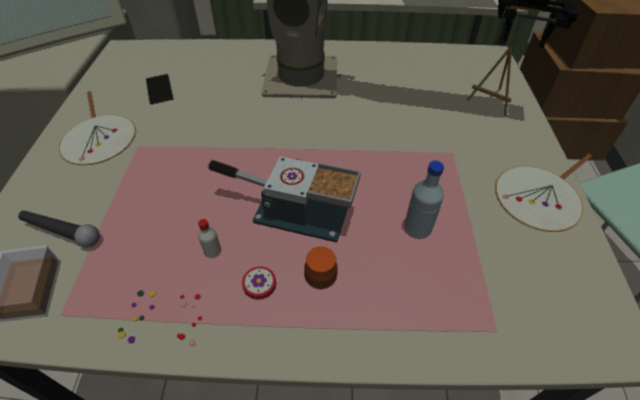

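View pics/t0.png

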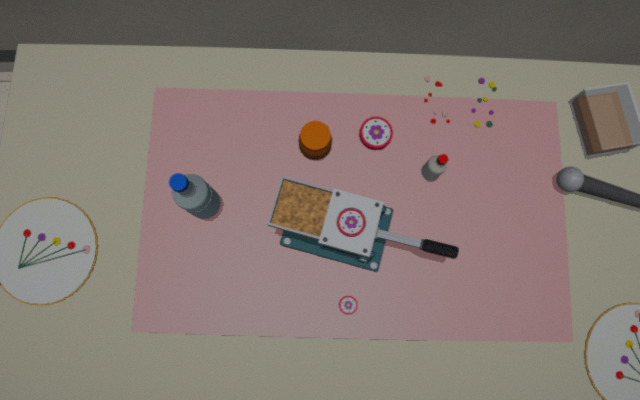

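The scene shows three flower discs in the top view: a large one at (376,132), one in the pocket at (351,222) and a small one at (348,305). The one in the pocket fits, being middle-sized and seated in the mould. The lever grip is at (440,248), the tray at (302,210), glue at (438,165), jar at (316,138) and water bottle at (195,195).

```bash
python3 - <<'E'
from h import *
W=np.load('c0.npz')['t']; im=cv2.imread('pics/t0.png')
cv2.imwrite('pics/crop.png',cv2.resize(im[90:320,260:470],None,fx=2.6,fy=2.6,interpolation=cv2.INTER_CUBIC))
hsv=cv2.cvtColor(im,cv2.COLOR_BGR2HSV)
z=W[...,2]
# plate top
pl=(abs(z-.115)<.006)
n,l,st,ce=cv2.connectedComponentsWithStats(pl.astype(np.uint8))
for i in range(1,n):
    if st[i,4]>300:
        p=W[l==i][:,:2].astype(np.float32); print('plate',st[i],cv2.minAreaRect(p),np.mean(p,0))
for name,(u,v,r) in dict(big=(376,132,22),mid=(351,222,18),small=(348,305,14)).items():
    m=np.zeros(z.shape,np.uint8);cv2.circle(m,(u,v),r,1,-1)
    red=(m>0)&(hsv[...,1]>140)&((hsv[...,0]<8)|(hsv[...,0]>170))
    p=W[red]; c,rad=cv2.minEnclosingCircle(p[:,:2].astype(np.float32)); print(name,c,rad,np.median(p[:,2]))
# grip
m=(hsv[...,2]<60); m[:230]=0;m[265:]=0;m[:,:415]=0;m[:,465:]=0
p=W[m&(z>.05)];print('grip',cv2.minAreaRect(p[:,:2].astype(np.float32)),p.mean(0),p[:,2].max(),p[:,2].min())
for n,(u,v) in dict(glue=(442,160),jar=(315,132),water=(180,183)).items(): print(n,W[v,u], W[v-8:v+9:4,u,2])
E
```

```text
plate [ 270  179  114   78 5297] ((0.569226861000061, 0.06349785625934601), (0.18298831582069397, 0.10049229860305786), 75.97073364257812) [0.56821305 0.05886332]
big (0.7582358717918396, -0.03782176598906517) 0.03489905595779419 nan
mid (0.5582290291786194, 0.020830286666750908) 0.024893322959542274 nan
small (0.4117933213710785, 0.01477829646319151) 0.017000814899802208 0.007563218630435409
grip ((0.517327070236206, -0.1398986577987671), (0.06107405573129654, 0.020871955901384354), 76.5787124633789) [ 0.51699596 -0.13988594  0.09780758] 0.10557364887124443 0.08835722278680236
glue [ 0.67856186 -0.14669587  0.10387593] [-0.0004976   0.1045068   0.10387593  0.09589609  0.07690971]
jar [0.73707388 0.08796211 0.06505574] [0.06336309 0.06404483 0.06505574 0.06260272        nan]
water [0.60014206 0.3002468  0.19905145] [0.20038353 0.19998752 0.19905145 0.19927297 0.18945292]
```

View pics/crop.png

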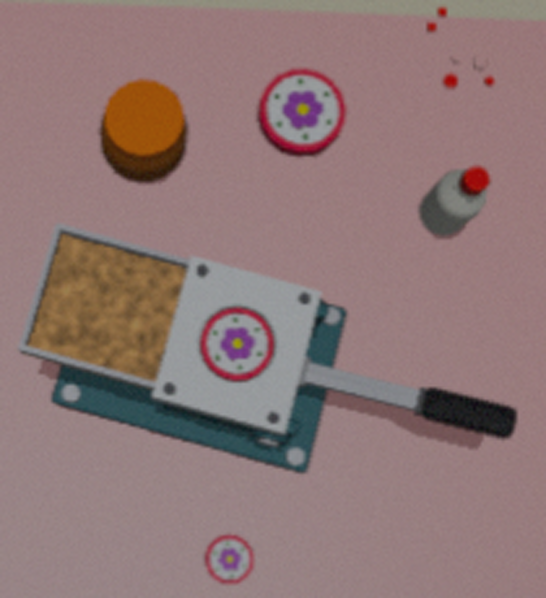

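The crop confirms it: the pocket disc has a radius of about 25 mm, against 35 mm for the large one and 17 mm for the small. The stand's yaw is about -0.246 rad, and the tool's y axis already lies along the stand's y. Next I'll go over the lever grip, turning -90° on the way.

Emit:
step_arm(delta_pos=[[0.8,-1,0.25],[0.8,-1,0.25],[0.8,-1,0.25],[0.8,-1,0.25],[0.8,-1,0.25],[0.8,-1,0.25],[0.8,-1,0.25],[0.8,-1,0.25],[0.8,-1,0.25],[0.8,-1,0.25],[0.8,-1,0.25],[0.8,-1,0.25]], turn=[-0.42,-0.42,-0.42,-0.42,-0.42,-0.42,-0.42,-0.42,-0.42,-0.42,-0.42,-0.42], grip=0)

```text
time: 1.3
ee_pos: [0.3896, 0.3057, 0.2976]
eef_rot: [0.411, 0.912, -0.0, -0.0]
ft_force: [0.8, -0.2, -0.9]
width: 0.0866
grip_force: 0.0
```

Emit:
step_arm(delta_pos=[[0.3,-0.95,0],[0.3,-0.95,0],[0.3,-0.95,0],[0.3,-0.95,0],[0.3,-0.95,0],[0.3,-0.95,0],[0.3,-0.95,0],[0.3,-0.95,0],[0.3,-0.95,0],[0.3,-0.95,0],[0.3,-0.95,0],[0.3,-0.95,0]], turn=[-0.42,-0.42,-0.42,-0.42,-0.42,-0.42,-0.42,-0.42,-0.42,-0.42,-0.42,-0.42])

```text
time: 2.5
ee_pos: [0.4796, 0.02, 0.2976]
eef_rot: [0.665, 0.747, 0.0, 0.0]
ft_force: [0.6, -0.1, -0.2]
width: 0.0872
grip_force: 0.0
```

Emit:
step_arm(delta_pos=[[0.19,-0.81,-0.48],[0.19,-0.81,-0.48],[0.19,-0.81,-0.48],[0.19,-0.81,-0.48],[0.19,-0.81,-0.48],[0.19,-0.81,-0.48],[0.19,-0.81,-0.48],[0.19,-0.81,-0.48],[0,0,0],[0,0,0]], turn=[-0.4,-0.4,-0.4,-0.4,-0.4,-0.4,-0.4,-0.21,0,0])

```text
time: 3.5
ee_pos: [0.5168, -0.1407, 0.2009]
eef_rot: [0.787, 0.616, -0.001, -0.0]
ft_force: [-0.2, -0.5, 0.8]
width: 0.0872
grip_force: 0.0
```

```bash
python3 - <<'E'
from h import *
c=snap('wrist','w1.png');W=pts(c);z=W[...,2]
im=c['image'];hsv=cv2.cvtColor(im,cv2.COLOR_RGB2HSV)
d=np.linalg.norm(W[...,:2]-np.array([.517,-.14]),axis=-1)
m=(d<.045)&(z>.07)&(z<.115)&(hsv[...,2]<70)
p=W[m];print(m.sum(),cv2.minAreaRect(p[:,:2].astype(np.float32)),p.mean(0),np.percentile(p[:,2],[2,98]))
E
```

```text
2057 ((0.5192599296569824, -0.14265947043895721), (0.061017099767923355, 0.02118975855410099), 76.19661712646484) [ 0.51936255 -0.14220017  0.09875732] [0.09174402 0.1045634 ]
```

View pics/w1.png

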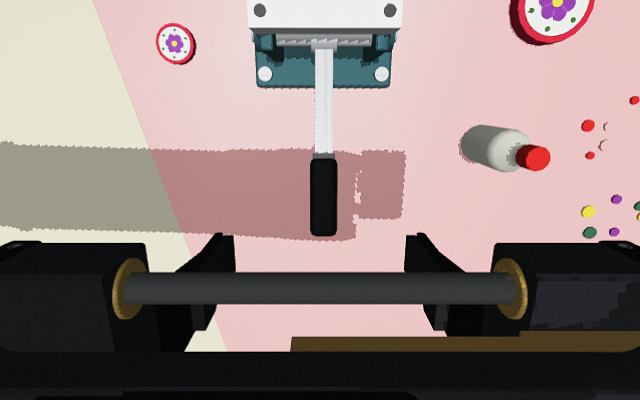

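The wrist view shows the grip at (323,197), centred between the fingers, with free space on both sides. I'll descend and grip.

Emit:
step_arm(delta_pos=[[0.1,-0.08,-0.8],[0,0,-0.8],[0,0,-0.8],[0,0,-0.8],[0,0,-0.8],[0,0,-0.6],[0,0,-0.3],[0,0,0]], turn=[0,0,0,0,0,0,0,0])

```text
time: 4.35
ee_pos: [0.5193, -0.1416, 0.0786]
eef_rot: [0.787, 0.617, -0.0, -0.0]
ft_force: [-0.1, -0.4, 0.5]
width: 0.0873
grip_force: 0.0
```

Emit:
step_arm(delta_pos=[[0,0,0],[0,0,0],[0,0,0],[0,0,0],[0,0,0],[0,0,0],[0,0,0],[0,0,0]], turn=[0,0,0,0,0,0,0,0], grip=1, newtons=35)

```text
time: 5.15
ee_pos: [0.5195, -0.142, 0.0791]
eef_rot: [0.787, 0.617, 0.0, 0.0]
ft_force: [0.4, -0.4, 0.6]
width: 0.0312
grip_force: 0.0
```

Emit:
step_arm(delta_pos=[[0,0,0],[0,0,0],[0,0,0]], turn=[0,0,0])

```text
time: 5.45
ee_pos: [0.5196, -0.1421, 0.0791]
eef_rot: [0.787, 0.617, 0.0, 0.0]
ft_force: [0.4, -0.1, -1.6]
width: 0.0217
grip_force: 35.0
```

Emit:
step_arm(delta_pos=[[-0.01,-0.03,-0.22],[0,-0.03,-0.22],[0,-0.02,-0.22],[0,0,-0.22],[0,0,-0.22],[0,0.02,-0.22],[0,0.03,-0.22],[0.01,0.03,-0.22],[0,0,-0.08],[0,0,0],[0,0,0]], turn=[0,0,0,0,0,0,0,0,0,0,0])

```text
time: 6.55
ee_pos: [0.5195, -0.1426, 0.0332]
eef_rot: [0.787, 0.617, -0.0, 0.0]
ft_force: [-1.3, -2.7, 2.0]
width: 0.0216
grip_force: 35.0
```

```bash
cat > look.py <<'E'
from h import *
import sys
c=snap('top',sys.argv[1]);W=pts(c);z=W[...,2];im=c['image'];hsv=cv2.cvtColor(im,cv2.COLOR_RGB2HSV)
m=(z>.105)&(z<.15)&(hsv[...,1]>140)&((hsv[...,0]<6)|(hsv[...,0]>168))
m&=(abs(W[...,0]-.57)<.09)&(abs(W[...,1]-.06)<.12)
p=W[m]
if len(p): print('med',len(p),cv2.minEnclosingCircle(p[:,:2].astype(np.float32)),np.median(p[:,2]))
d=np.linalg.norm(W[...,:2]-np.array([.519,-.142]),axis=-1)
g=(d<.045)&(z>.03)&(z<.13)&(hsv[...,2]<60);p=W[g]
if len(p): print('grip',len(p),p.mean(0),np.percentile(p[:,2],[2,98]))
s=read_state();print(s['ee_pos'],s['width'],s['time'],s['ft_force'])
E
python3 look.py t1.png
```

```text
med 138 ((0.5576047897338867, 0.020527418702840805), 0.024589665234088898) 0.1285114426833056
grip 347 [ 0.52594198 -0.11537161  0.10684215] [0.05372267 0.12836105]
[ 0.51951649 -0.14259159  0.03319472] 0.02137109978293601 6.6 [ 0.02685026 -3.17852099  3.18944819]
```

The medallion top is at about 128.5 mm, where fully up would be 129. I'll press a few mm more to be sure of the stop.

Emit:
step_arm(delta_pos=[[0,0,-0.08],[0,0,-0.08],[0,0,-0.04],[0,0,0]], turn=[0,0,0,0])

```text
time: 7.0
ee_pos: [0.5197, -0.1425, 0.0312]
eef_rot: [0.787, 0.617, 0.001, -0.001]
ft_force: [-19.4, 3.6, 48.6]
width: 0.0218
grip_force: 35.0
```

Solidly on the stop. I'll ease off, release, rise, and move to the pocket while turning back +90°.

Emit:
step_arm(delta_pos=[[0,0,0.1],[0,0,0.04]], turn=[0,0])

```text
time: 7.2
ee_pos: [0.5195, -0.1425, 0.0317]
eef_rot: [0.787, 0.617, -0.0, 0.0]
ft_force: [2.3, -4.5, -7.6]
width: 0.0218
grip_force: 35.0
```

Emit:
step_arm(delta_pos=[[0,0,0],[0,0,0],[0,0,0],[0,0,0],[0,0,0],[0,0,1],[0,0,1],[0,0,1],[0,0,1],[0,0,1],[0,0,1],[0,0,0.8]], turn=[0,0,0,0,0,0,0,0,0,0,0,0], grip=0)

```text
time: 8.4
ee_pos: [0.5197, -0.1421, 0.2031]
eef_rot: [0.787, 0.617, 0.0, 0.0]
ft_force: [-0.8, -0.1, -0.1]
width: 0.0869
grip_force: 0.0
```

Emit:
step_arm(delta_pos=[[0.1,0.4,0],[0.13,0.5,0],[0.13,0.55,0],[0.13,0.55,0],[0.13,0.55,0],[0.13,0.55,0],[0.13,0.55,0],[0.13,0.55,0],[0.13,0.55,0],[0.13,0.5,0],[0.13,0.5,0],[0.13,0.5,0]], turn=[0.9,1,1,1,1,1,1,1,1,1,1,1])

```text
time: 9.6
ee_pos: [0.5578, 0.0148, 0.2015]
eef_rot: [0.188, 0.982, 0.0, -0.0]
ft_force: [-0.6, 0.1, 0.2]
width: 0.0871
grip_force: 0.0
```

Emit:
step_arm(delta_pos=[[0.03,0.27,0],[0,0,0],[0,0,0]], turn=[1,0.19,0])

```text
time: 9.9
ee_pos: [0.5584, 0.0206, 0.2015]
eef_rot: [0.121, 0.993, -0.0, -0.0]
ft_force: [-0.5, 1.0, 0.2]
width: 0.087
grip_force: 0.0
```

```bash
python3 - <<'E'
from h import *
c=snap('wrist','w2.png');W=pts(c);z=W[...,2];hsv=cv2.cvtColor(c['image'],cv2.COLOR_RGB2HSV)
m=(z>.105)&(z<.15)&(hsv[...,1]>140)&((hsv[...,0]<6)|(hsv[...,0]>168))
p=W[m];print(len(p),cv2.minEnclosingCircle(p[:,:2].astype(np.float32)),np.median(p[:,2]))
print(read_state())
E
```

```text
1144 ((0.5594994425773621, 0.018502872437238693), 0.024800939485430717) 0.12948699295260152
{'time': 9.95, 'joint_positions': array([-0.53115063,  0.20433454,  0.47474106,  1.69282567, -0.09726738,
        1.26788125,  1.29058087]), 'joint_vel': array([-9.53809530e-05, -1.52020063e-03,  3.23543841e-03,  2.20134042e-03,
       -8.58646631e-04, -1.09881128e-03, -1.77750692e-03]), 'joint_torque': array([-4.50823903e-01, -4.65056169e+01,  3.66468720e+00, -3.79846716e+01,
       -1.79698382e-02,  8.04251293e-02,  2.61920113e-01]), 'ee_pos': array([0.55845105, 0.02031923, 0.20158062]), 'eef_rot': array([ 1.21902346e-01,  9.92542098e-01, -3.29831827e-05, -7.38018082e-06]), 'ft_force': array([ 0.20005862, -0.15716722, -0.35807856]), 'torque': array([-0.00110872,  0.01998864, -0.02764757]), 'grip_force': 0.0, 'width': 0.08687862986603243}
```

View pics/w2.png

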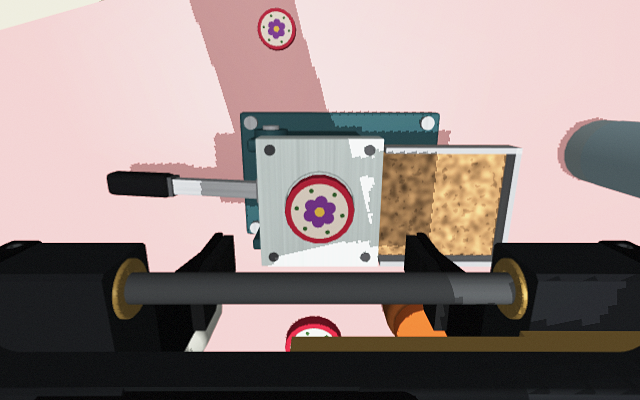

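The medallion at (320,210) stands clear of the plate, flower up and centred at (0.5595, 0.0185). The lever is down at (140,183) and the tray at (450,200) is empty. I'll descend and grip gently.

Emit:
step_arm(delta_pos=[[0.04,-0.07,-0.8],[0,0,-0.8],[0,0,-0.8],[0,0,-0.5],[0,0,-0.25],[0,0,-0.12],[0,0,0]], turn=[0,0,0,0,0,0,0])

```text
time: 10.65
ee_pos: [0.5598, 0.0191, 0.1201]
eef_rot: [0.12, 0.993, 0.0, 0.0]
ft_force: [0.4, 0.4, -0.4]
width: 0.0869
grip_force: 0.0
```

Emit:
step_arm(delta_pos=[[0,0,0],[0,0,0],[0,0,0],[0,0,0],[0,0,0],[0,0,0],[0,0,0],[0,0,0]], turn=[0,0,0,0,0,0,0,0], grip=1, newtons=10)

```text
time: 11.45
ee_pos: [0.5595, 0.0193, 0.1199]
eef_rot: [0.12, 0.993, 0.0, -0.0]
ft_force: [0.2, -0.3, 0.0]
width: 0.0496
grip_force: 10.0
```

Emit:
step_arm(delta_pos=[[0,0,0.15],[0,0,0.15],[0.05,0.22,0],[0.1,0.4,0],[0.14,0.56,0],[0.14,0.56,0],[0.14,0.56,0],[0.14,0.56,0],[0.09,0.36,0],[0.05,0.2,0],[0,0,0],[0,0,0]], turn=[0,0,0,0,0,0,0,0,0,0,0,0])

```text
time: 12.65
ee_pos: [0.5808, 0.1041, 0.1273]
eef_rot: [0.12, 0.993, -0.0, -0.0]
ft_force: [-0.3, -0.6, -0.2]
width: 0.0494
grip_force: 10.0
```

Emit:
step_arm(delta_pos=[[0,0,-0.12],[0,0,-0.12],[0,0,-0.1],[0,0,-0.06],[0,0,-0.04],[0,0,0]], turn=[0,0,0,0,0,0])

```text
time: 13.25
ee_pos: [0.5807, 0.1047, 0.1162]
eef_rot: [0.12, 0.993, -0.0, -0.0]
ft_force: [-0.1, 0.1, 0.0]
width: 0.0492
grip_force: 10.0
```

```bash
python3 - <<'E'
from h import *
a=snap('scene')['image'][130:260,200:400]
b=snap('wrist')['image'][100:330,150:550]
a=cv2.resize(a,None,fx=3,fy=3,interpolation=cv2.INTER_CUBIC)[:390,:600]
b=cv2.copyMakeBorder(b[:200],0,0,0,200,0)
cv2.imwrite('pics/p3.png',np.vstack([a,b])[:,:,::-1])
E
```

```text
(no output)
```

View pics/p3.png

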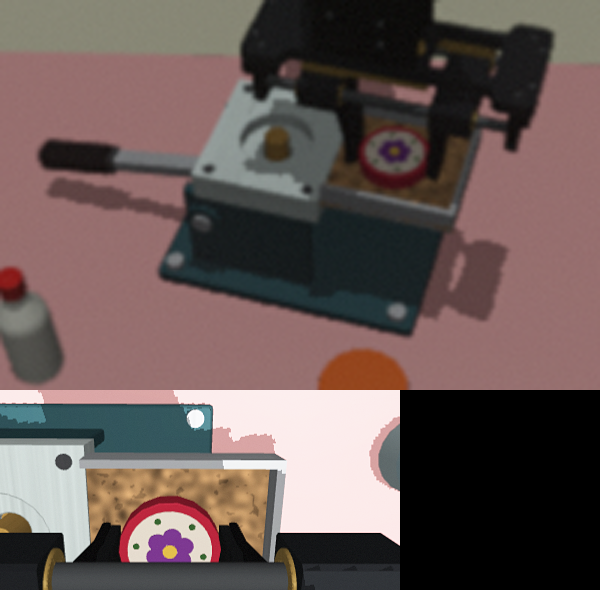

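The medallion (crop at (393,155)) sits level just over the cork, between the rims, with the fingers clear of the rims. I'll release with a partial opening and rise.

Emit:
step_arm(delta_pos=[[0,0,0],[0,0,0],[0,0,0],[0,0,0],[0,0,0.3],[0,0,0.8],[0,0,1],[0,0,1],[0,0,0.4]], turn=[0,0,0,0,0,0,0,0,0], grip=0.33)

```text
time: 14.25
ee_pos: [0.5819, 0.1048, 0.2068]
eef_rot: [0.12, 0.993, 0.001, 0.002]
ft_force: [0.7, 0.5, -0.1]
width: 0.0583
grip_force: 0.0
```

```bash
python3 - <<'E'
from h import *
c=snap('wrist','w4.png');W=pts(c);z=W[...,2];hsv=cv2.cvtColor(c['image'],cv2.COLOR_RGB2HSV)
m=(z>.105)&(z<.15)&(hsv[...,1]>140)&((hsv[...,0]<6)|(hsv[...,0]>168))
p=W[m];print(len(p),cv2.minEnclosingCircle(p[:,:2].astype(np.float32)),np.percentile(p[:,2],[5,50,95]))
m=np.linalg.norm(W[...,:2]-[.581,.104],axis=-1)<.02
p=W[m&(z>.11)&(z<.14)];A=np.c_[p[:,:2],np.ones(len(p))];print('slope,top',np.linalg.lstsq(A,p[:,2],rcond=None)[0],np.median(p[:,2]),len(p))
print(read_state()['ee_pos'])
E
```

```text
1130 ((0.5810433030128479, 0.10216662287712097), 0.025946712121367455) [0.11664648 0.12529548 0.12651651]
slope,top [-4.16229013e-05 -2.96307586e-03  1.26204276e-01] 0.12586241902733714 2196
[0.58205233 0.10490791 0.20717539]
```

Flat in the tray, with top at 125.8 mm, slope under 0.003 and the flower up. Now back to the lever.

Emit:
step_arm(delta_pos=[[-0.18,-0.7,0],[-0.18,-0.7,0],[-0.18,-0.7,0],[-0.18,-0.7,0],[-0.18,-0.7,0],[-0.18,-0.7,0],[-0.18,-0.7,0],[-0.18,-0.7,0],[-0.18,-0.7,0],[-0.18,-0.7,0],[-0.18,-0.7,0],[-0.18,-0.7,0]], turn=[-0.94,-0.94,-0.94,-0.94,-0.94,-0.94,-0.94,-0.94,-0.94,-0.94,-0.94,-0.94], grip=0)

```text
time: 15.5
ee_pos: [0.5261, -0.1059, 0.2029]
eef_rot: [0.717, 0.697, -0.0, -0.0]
ft_force: [0.7, -0.0, -0.5]
width: 0.0874
grip_force: 0.0
```

Emit:
step_arm(delta_pos=[[-0.17,-0.75,0],[-0.17,-0.75,0],[0,0,0],[0,0,0]], turn=[-0.94,-0.87,0,0])

```text
time: 15.9
ee_pos: [0.5181, -0.1424, 0.2032]
eef_rot: [0.786, 0.618, -0.0, -0.0]
ft_force: [0.6, 0.5, -0.2]
width: 0.087
grip_force: 0.0
```

```bash
python3 - <<'E'
from h import *
c=snap('wrist','w5.png');W=pts(c);z=W[...,2];hsv=cv2.cvtColor(c['image'],cv2.COLOR_RGB2HSV)
d=np.linalg.norm(W[...,:2]-np.array([.519,-.142]),axis=-1)
m=(d<.045)&(z>.03)&(z<.08)&(hsv[...,2]<70);p=W[m]
print(len(p),cv2.minAreaRect(p[:,:2].astype(np.float32)),p.mean(0));s=read_state();print(s['ee_pos'],s['eef_rot'])
E
```

```text
1420 ((0.5198573470115662, -0.14209987223148346), (0.06557941436767578, 0.02138102427124977), 75.9980697631836) [ 0.51956632 -0.14261214  0.05489248]
[ 0.51828554 -0.14180996  0.20326742] [ 7.86054230e-01  6.18157440e-01 -1.58690469e-04 -3.20053989e-04]
```

Emit:
step_arm(delta_pos=[[0.05,-0.02,-0.9],[0,0,-0.9],[0,0,-0.9],[0,0,-0.9],[0,0,-0.9],[0,0,-0.9],[0,0,-0.8],[0,0,-0.4],[0,0,-0.16]], turn=[0,0,0,0,0,0,0,0,0])

```text
time: 16.85
ee_pos: [0.5191, -0.1424, 0.0338]
eef_rot: [0.786, 0.618, -0.001, -0.001]
ft_force: [0.3, 0.3, 0.6]
width: 0.0872
grip_force: 0.0
```

Emit:
step_arm(delta_pos=[[0,0,0],[0,0,0],[0,0,0],[0,0,0],[0,0,0],[0,0,0],[0,0,0],[0,0,0],[0,0,0],[0,0,0],[0,0,0],[0,0,0]], turn=[0,0,0,0,0,0,0,0,0,0,0,0], grip=1, newtons=35)

```text
time: 18.05
ee_pos: [0.5193, -0.1432, 0.0348]
eef_rot: [0.787, 0.617, -0.0, -0.0]
ft_force: [-1.9, 0.2, 2.3]
width: 0.0214
grip_force: 35.0
```

Emit:
step_arm(delta_pos=[[-0.01,-0.03,0.22],[0,-0.03,0.22],[0,-0.02,0.22],[0,0,0.22],[0,0,0.22],[0,0.02,0.22],[0,0.03,0.22],[0.01,0.03,0.22],[0,0,0.04],[0,0,0],[0,0,0]], turn=[0,0,0,0,0,0,0,0,0,0,0])

```text
time: 19.15
ee_pos: [0.5194, -0.143, 0.0802]
eef_rot: [0.787, 0.617, 0.0, -0.0]
ft_force: [-4.4, 4.5, 0.2]
width: 0.0213
grip_force: 35.0
```

Now a little further up until the stop is felt.

Emit:
step_arm(delta_pos=[[0,0,0.06],[0,0,0.06],[0,0,0]], turn=[0,0,0])

```text
time: 19.45
ee_pos: [0.5194, -0.1428, 0.0814]
eef_rot: [0.787, 0.617, -0.0, 0.0]
ft_force: [7.5, 1.7, -27.7]
width: 0.0217
grip_force: 35.0
```

Emit:
step_arm(delta_pos=[[0,0,-0.05],[0,0,0]], turn=[0,0])

```text
time: 19.65
ee_pos: [0.5194, -0.1429, 0.0812]
eef_rot: [0.787, 0.617, -0.0, -0.0]
ft_force: [2.1, 4.1, -13.7]
width: 0.0221
grip_force: 35.0
```

Emit:
step_arm(delta_pos=[[0,0,0],[0,0,0],[0,0,0],[0,0,0],[0,0,0],[0,0,0],[0,0,0.9],[0,0,1],[0,0,1],[0,0,1],[0,0,1],[0,0,1]], turn=[0,0,0,0,0,0,0,0,0,0,0,0], grip=0)

```text
time: 20.85
ee_pos: [0.5194, -0.1433, 0.2302]
eef_rot: [0.787, 0.617, 0.0, 0.0]
ft_force: [1.0, 0.7, 0.4]
width: 0.0869
grip_force: 0.0
```

Emit:
step_arm(delta_pos=[[-0.3,-0.5,0],[-0.3,-0.5,0],[-0.3,-0.5,0],[-0.3,-0.5,0],[0,0,0]], turn=[0,0,0,0,0])

```text
time: 21.35
ee_pos: [0.4878, -0.1958, 0.2287]
eef_rot: [0.788, 0.615, -0.0, -0.0]
ft_force: [-0.5, -0.2, -0.4]
width: 0.0873
grip_force: 0.0
```

```bash
python3 - <<'E'
from h import *
a=snap('scene','s6.png');c=snap('wrist');W=pts(c);z=W[...,2];hsv=cv2.cvtColor(c['image'],cv2.COLOR_RGB2HSV)
d=np.linalg.norm(W[...,:2]-np.array([.519,-.142]),axis=-1)
m=(d<.045)&(z>.03)&(z<.115)&(hsv[...,2]<70);p=W[m]
print(len(p),cv2.minAreaRect(p[:,:2].astype(np.float32)),p.mean(0),np.percentile(p[:,2],[2,98]))
cv2.imwrite('pics/w6.png',c['image'][:,:,::-1])
E
```

```text
1977 ((0.5192888975143433, -0.1422809660434723), (0.06356141716241837, 0.02159782685339451), 75.26091766357422) [ 0.51898393 -0.14273208  0.09888192] [0.0918831  0.10467308]
```

View pics/s6.png

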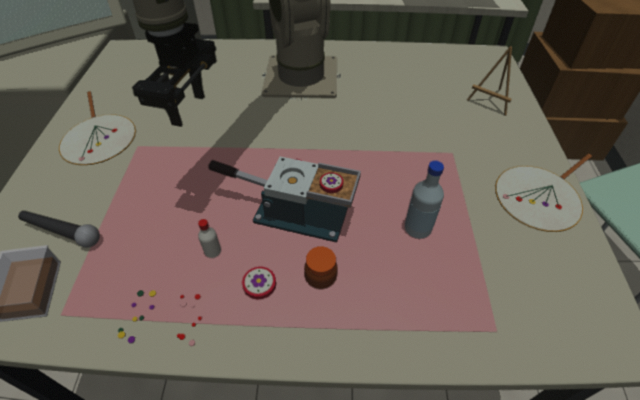

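The medallion lies flower up in the tray at (331,182). The lever is back at its starting height at (223,168), with a mean grip height of 98.9 mm against 98.8 mm at the start. The bottles and jar haven't moved, and the gripper is clear of everything.

```bash
python3 -c "
from bench import *
print(close_job())"
```

```text
the job is handed in; nothing more can be done
None
```

The job is handed in: the medallion was pressed out and lies flat, flower up, in the cork tray; the lever is fully back up, the bottles and jar were not moved, and about 21 s of the 54 s were used (I carried the medallion across in a light grip instead of pushing it along the plate).

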